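# Point out the set-up for the next cut

### The arm

A 6-joint arm with a two-finger parallel gripper is mounted at the origin on the work surface. World frame = base frame: x ahead of the robot, y to its left, z up, the work surface at z = 0. Lengths are in m, angles in rad, forces in N, time in s.
With the tool pointing down it reaches from about 0.35 to 0.85 m from the base axis. Payload 8.1 kg.
Tool frame: the origin (TCP) lies midway between the tips of the shut fingers; the grasp point (between the pads) lies 19 mm behind it (pinch_z is the distance from the TCP to the grasp point, in m); y points along the fingers, z is the direction in which the jaws open and shut, and the axes are right-handed (so a half turn about y gives the same grasp; the last joint's range is limited). The gripper opens to 93 mm and grips with 3 to 60 N. Pads are 15 mm wide; open, the fingers measure 128 mm over their backs; the gripper's body (75 mm by 188 mm) begins 65 mm behind the grasp point.
Start: joints at [1.015, 0.13, 1.488, -0, 1.523, -0.085], TCP at [0.272, 0.535, 0.185] pointing down, gripper open.
Joint ranges: [-2.96, 2.96], [-0.89, 2.26], [0.02, 2.5], [-1.34, 4.48], [0, 2.73], [-2.66, 2.66]. Speed limits (rad/s): [2.39, 2.39, 2.79, 3.14, 3.14, 3.14].

### API

Orientations are given as a unit quaternion [w, x, y, z].
In Python, from rig import read_state, read_camera, sign_off, pinch_z gives the robot as it stands. The module is installed in compiled form; this text tells all that it offers.
- The arm moves only by the shell command python3 -m inch 'ROWS' [OPENING] [FORCE]. ROWS is JSON, a list that holds one entry, the list of rows, each a list of 6 numbers: the shift along the tool's x, y, z in mm, then the turn, a rotation vector about the tool's x, y, z in degrees. A call has 1 to 12 rows; each row is the pose to reach, as a shift and turn from the pose commanded when the call began, along the tool's axes at that moment; what a row does not reach only later rows make up. A row lasts 1/10 s, in which the tool goes at most 50 mm and 8.59 degrees, less where a joint would pass 70% of its speed; a pose out of reach is approached as far as the arm can. A call with a gripper value outside its range is refused whole. OPENING is the opening, from 0 (shut) to 1 (fully open), set as the call begins (- or left out, the last holds). The fingers move at their own pace and stop on an object; FORCE is the grip in N (left out, the last holds). Time passes only in rows, so rows that repeat a pose let the fingers close. It gives the time, the measured TCP pose, the force and the opening at its end, in the units of the state.
- read_state(): the state, without advancing time (a new reading comes with each control period).
- read_camera(name): name is "side" or "top"; returns a dict with "frame" (480x640x3 uint8, blue, green, red), "intrinsics" (3x3 intrinsics, pixels), "k1" (the pictures are not rectified: a ray, as slopes to the right and down, at radius r is drawn at 1 + k1 r^2 times it, then the intrinsics apply), "eye" and "attitude" of the camera in the world. Camera axes: x right, y up, looking along -z (the intrinsics and any distortion apply to the point x, -y, -z); pixel columns grow to the right and rows downward; lengths in m; the calibration is good to about 2 mm. A picture is of the moment at which its call begins. There is no depth.
- sign_off(): hands the job in, once; it reports no verdict.
The state is a dict: "time": time; "joints": joint angles; "qvel": joint speeds; "effort": joint torques, N m; "tcp_pos": TCP position; "tool_rot": TCP orientation; "ft_force": force on the tool from outside, world axes, zero at the start; "moment": the same for the moment, N m; "grip_width": opening from 0.0 (shut) to 1.0 (fully open).
Only numpy, scipy, OpenCV 4.12 (cv2) and the standard library are available. Lean on these libraries where they do the work, as an engineer would, in place of code of your own. Each camera call takes 0.05 s, during which the arm holds its last target. There are 200 camera calls.

### The job

Show the apprentice what to use for the next cut, by pointing only. First point at the three-cornered foam block: bring the fingertips about two centimetres above the middle of its top and hold them there, still, for two seconds; then point in the same way at the thumb screw on the rounded side of the brass protractor stop (not the one by its straight edge). Touch nothing at all, do not dip down to the other blocks or the other screw on the way, and finish with the hand raised so that the fingertips are at least ten centimetres above the things on the cutting table.

Things in the scene. Friction and masses are not known exactly. Their poses are not given: they have to be found in the camera images.
- tri_top (a point): Middle of the flat top of the three-cornered block of white modelling foam: an upright prism, loose, equal sides of 70 mm, 45 mm high, standing on the cutting table. z points up. To be pointed at first.
- rim_screw_top (a point): Middle of the top of the thumb screw near the rounded edge of the protractor stop: a round black knob, 24 mm in diameter, its top 40 mm above the cutting table. z points up. To be pointed at second. The stop is a brass half disc of radius 72 mm, 12 mm thick, fixed to the cutting table, with two equal knobs 50 mm apart on its line of symmetry: this one is 12 mm in from the rounded edge, the other 10 mm in from the middle of the straight edge.
- pivot_screw_top (a point): Middle of the top of the other thumb screw of the stop, equal in shape and height, near the middle of the straight edge. Not to be pointed at.
- square_top (a point): Middle of the top of the square block of white foam, 50 x 50 mm, 45 mm high, loose. Not to be pointed at.
- round_top (a point): Middle of the top of the round block of white foam, 56 mm in diameter, 45 mm high, loose. Not to be pointed at.
- driver_grip (a point): Grip of a loose screwdriver, 160 mm long, lying near the middle of the cutting table. A bystander.
- cutting_table: The cutting table: an olive-green machine with a flat grey top marked with a grid, 400 mm (its x) by 600 mm (its y), fixed. Origin at the centre of its underside, on the work surface; its top is 75 mm higher. A folded bow of tube runs along its left (+y) edge, up to 70 mm above the top.
Mind the look-alikes: they are no part of the job. Leave any green or red look-alike of the part that bears tri_top alone.

How it is judged:
By the outcome, as a careful person would: the job done as asked, in the order asked, and still so for the second after the job is handed in, with the robot touching nothing.
It also fails if it takes over 40 s, if anything falls off the work surface, if the arm or the gripper's body presses on something with over 40 N, if the wrist force passes 120 N, or if a joint passes its speed limit or range.

## Working session

There is one attempt and no reset: what is moved stays moved. The work goes in short steps, Python scripts to look and compute and a shell command to move; the robot and the scene stay as the last step left them, time stands still between calls to the robot, and variables do not carry over. Pictures are saved under pics/ and viewed, about 8 in all and at most 12, crops included, and the job is handed in when it is done.

```bash
mkdir -p pics
cat > h.py <<'E'
import numpy as np, cv2, json
from rig import read_state, read_camera
from scipy.spatial.transform import Rotation as R
def rot(a):
    a=np.array(a,float)
    return a if a.shape==(3,3) else R.from_quat([a[1],a[2],a[3],a[0]]).as_matrix()
def save(c,n):
    np.savez(f'{n}.npz',K=c['intrinsics'],k1=c['k1'],eye=c['eye'],A=rot(c['attitude'])); cv2.imwrite(f'pics/{n}.png',c['frame'])
def ray(n,uv):
    d=np.load(f'{n}.npz');K=d['K'];k=float(d['k1'])
    s=cv2.undistortPoints(np.array([[uv]],float),K,np.array([k,0,0,0]))[0,0]
    v=d['A']@np.array([s[0],-s[1],-1]);return d['eye'],v/np.linalg.norm(v)
def proj(n,P):
    d=np.load(f'{n}.npz');p=d['A'].T@(np.array(P)-d['eye']);s=np.array([p[0],-p[1]])/-p[2]
    s=s*(1+float(d['k1'])*(s@s));K=d['K'];return np.array([K[0,0]*s[0]+K[0,2],K[1,1]*s[1]+K[1,2]])
def atz(n,uv,z):
    e,v=ray(n,uv);return e+v*(z-e[2])/v[2]
def tri(a,ua,b,ub):
    e,v=ray(a,ua);f,w=ray(b,ub)
    t=np.linalg.lstsq(np.c_[v,-w],f-e,rcond=None)[0];p=e+v*t[0];q=f+w*t[1];return (p+q)/2,np.linalg.norm(p-q)
E
python3 - <<'E'
from h import *
for n in('side','top'):
    c=read_camera(n);save(c,n);print(n,c['intrinsics'],c['k1'],c['eye'],rot(c['attitude']))
s=read_state();print(s);print(rot(s['tool_rot']))
E
```

```text
side [[517.19602319   0.         315.24098745]
 [  0.         517.19602319 237.37804983]
 [  0.           0.           1.        ]] -0.10925589968154595 [-0.07077458 -0.57847176  0.63512279] [[ 0.80652461  0.30634623 -0.50563824]
 [-0.59118011  0.42501413 -0.68546996]
 [ 0.00491226  0.85177167  0.52389015]]
top [[576.88317132   0.         316.04975046]
 [  0.         576.88317132 234.93898529]
 [  0.           0.           1.        ]] -0.1813335806773766 [0.41780409 0.13062858 1.10239617] [[ 0.02422208  0.9994013  -0.02470481]
 [-0.99966608  0.0239912  -0.00959929]
 [-0.00900085  0.02492907  0.9996487 ]]
{'time': 0.1, 'joints': array([ 1.01460572e+00,  1.31116855e-01,  1.48915401e+00,  3.17788316e-05,
        1.52302383e+00, -8.53961490e-02]), 'qvel': array([-0.00024301, -0.00087687, -0.00190716, -0.00091515, -0.00067727,
        0.00051158]), 'effort': array([ 7.09779124e-04, -5.61348617e+01, -4.93094516e+01,  7.70227960e-02,
        2.93158041e-02, -5.55421923e-05]), 'tcp_pos': array([0.27181802, 0.53425143, 0.18358276]), 'tool_rot': array([-0.68703813,  0.68817318, -0.16511887,  0.16471808]), 'ft_force': array([-0.23254676, -0.28365486, -0.28019953]), 'moment': array([-0.01423827,  0.03518343, -0.00726354]), 'grip_width': 1.0009616516638375}
[[ 8.91207424e-01 -9.25557569e-04  4.53595051e-01]
 [-4.53595961e-01 -1.42873582e-03  8.91206296e-01]
 [-1.76795234e-04 -9.99998551e-01 -1.69312915e-03]]
```

View pics/top.png

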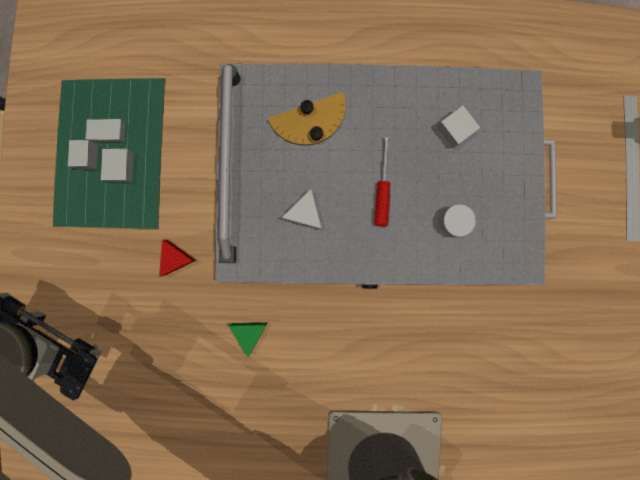

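View pics/side.png

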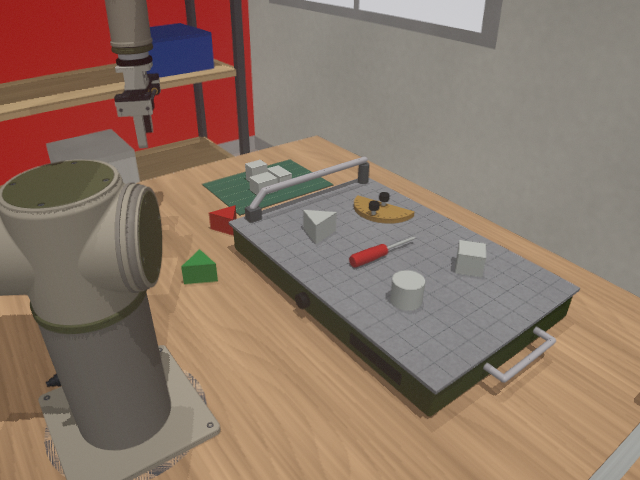

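Top view: the white three-cornered block is at about (303,211). Its look-alikes are the red prism at (175,258) and the green one at (248,338), and both stay alone. The brass stop's straight edge runs (268,120)–(343,94), with knobs at (307,107) and (316,133). The arc bulges downwards in the image, so (316,133) should be the rim screw. I'll confirm that in one crop.

Run:
```python
import cv2,numpy as np
t=cv2.imread('pics/top.png')[80:240,250:360];s=cv2.imread('pics/side.png')[180:250,290:420]
a=cv2.resize(t,None,fx=3.5,fy=3.5,interpolation=cv2.INTER_CUBIC) # 560x385
b=cv2.resize(s,None,fx=3,fy=3,interpolation=cv2.INTER_CUBIC)
o=np.zeros((560,800,3),np.uint8);o[:,:385]=a;o[:210,400:790]=b;cv2.imwrite('pics/crop.png',o)
```

```text
(no output)
```

View pics/crop.png

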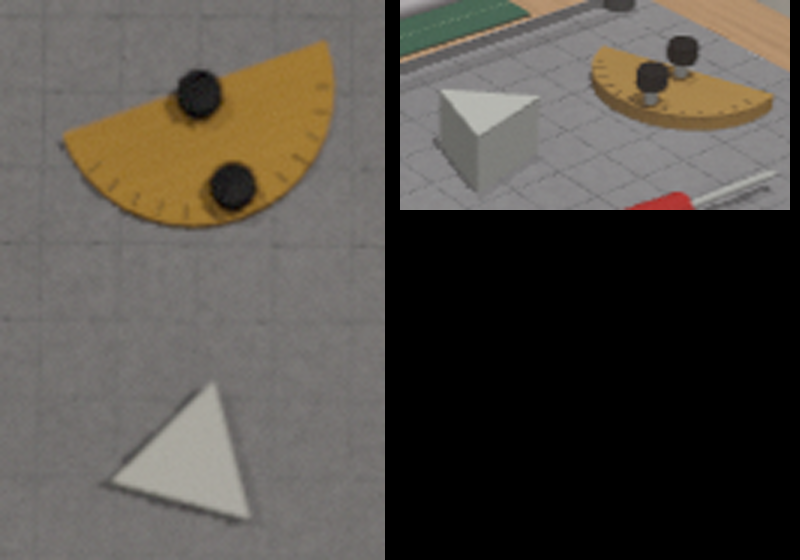

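The crop confirms it: the lower knob, (233,186) in the crop and (316,133) in full, sits by the graduated rounded edge. The upper one, at (200,94), sits by the straight edge. Next I triangulate.

```bash
cat > m.py <<'E'
from h import *
T=lambda x,y:(250+(x+.5)/3.5-.5,80+(y+.5)/3.5-.5)
S=lambda x,y:(290+(x-400+.5)/3-.5,180+(y+.5)/3-.5)
P=[]
for n,a,b in [('A',(213,383),(540,97)),('B',(110,483),(440,90)),('C',(249,520),(480,136)),('rim',(233,186),(652,70)),('piv',(200,93),(683,43))]:
    p,e=tri('top',T(*a),'side',S(*b));P.append(p);print(n,p.round(4),round(e,4),'atz top',atz('top',T(*a),.12 if n in'ABC' else .115).round(4),'side',atz('side',S(*b),.12 if n in'ABC' else .115).round(4))
P=np.array(P);print('tri',P[:3].mean(0),[np.linalg.norm(P[i]-P[i-1]) for i in range(3)],'knobs',np.linalg.norm(P[3]-P[4]))
s=read_state();Rm=rot(s['tool_rot'])
for g in(P[:3].mean(0),P[3]):print('shift mm to +20mm',(Rm.T@(g+[0,0,.02]-s['tcp_pos'])*1000).round(1))
# bow top
for uv in((229,70),(226,255)):print('bow',atz('top',uv,.145).round(3))
E
python3 m.py
```

```text
A [0.5206 0.1512 0.1199] 0.001 atz top [0.5202 0.1514 0.12  ] side [0.521  0.1508 0.12  ]
B [0.4707 0.2002 0.1197] 0.0012 atz top [0.4702 0.2005 0.12  ] side [0.4709 0.1993 0.12  ]
C [0.4545 0.1317 0.1205] 0.0018 atz top [0.4537 0.1323 0.12  ] side [0.4558 0.132  0.12  ]
rim [0.6191 0.1442 0.1138] 0.0003 atz top [0.6189 0.1441 0.115 ] side [0.6173 0.1426 0.115 ]
piv [0.6655 0.1617 0.1148] 0.0002 atz top [0.6656 0.1616 0.115 ] side [0.6651 0.1614 0.115 ]
tri [0.48193908 0.16101237 0.12004117] [np.float64(0.14537077994827713), np.float64(0.06997130547744625), np.float64(0.07032204596499309)] knobs 0.04967558155639242
shift mm to +20mm [ 356.6   43.9 -237.2]
shift mm to +20mm [ 486.4   50.  -190. ]
bow [0.72  0.295 0.145]
bow [0.404 0.289 0.145]
```

Both views agree to within 2 mm, and the heights come out at 0.120 and 0.114. Moving now: raise and shut the fingers, then go across above the bow.

```bash
python3 -m inch '[[[0,-8,0,0,0,0],[0,-25,0,0,0,0],[0,-45,0,0,0,0],[0,-70,0,0,0,0],[0,-95,0,0,0,0],[0,-110,0,0,0,0],[0,-118,0,0,0,0],[0,-120,0,0,0,0],[0,-120,0,0,0,0]]]' 0
python3 -m inch '[[[15,0,-10,0,0,0],[45,0,-30,0,0,0],[80,0,-53,0,0,0],[115,0,-77,0,0,0],[150,0,-100,0,0,0],[185,0,-123,0,0,0],[220,0,-147,0,0,0],[255,0,-170,0,0,0],[290,0,-193,0,0,0],[320,0,-213,0,0,0],[345,0,-229,0,0,0],[357,0,-237,0,0,0]]]'
python3 - <<'E'
from h import *
s=read_state();Rm=rot(s['tool_rot']);print(s['time'],s['tcp_pos'],s['grip_width'],s['ft_force'])
print((Rm.T@(np.array([.482,.161,.140])-s['tcp_pos'])*1000).round(1),Rm.round(3))
E
```

```text
time: 1.0
tcp_pos: [0.272, 0.5346, 0.3037]
tool_rot: [-0.687, 0.688, -0.165, 0.165]
ft_force: [0.2, -0.5, -1.0]
grip_width: 0.276
time: 2.2
tcp_pos: [0.4831, 0.1585, 0.3032]
tool_rot: [-0.687, 0.688, -0.166, 0.165]
ft_force: [-0.6, 0.7, -1.1]
grip_width: 0.006
2.2 [0.48305543 0.15852511 0.30323728] 0.005992366858840097 [-0.64441366  0.72303843 -1.10454993]
[ -1.9 163.2   2. ] [[ 0.89  -0.002  0.456]
 [-0.456 -0.001  0.89 ]
 [-0.001 -1.    -0.002]]
```

```bash
python3 -m inch '[[[0,5,0,0,0,0],[-1,20,1,0,0,0],[-1,40,1,0,0,0],[-2,65,2,0,0,0],[-2,85,2,0,0,0],[-2,105,2,0,0,0],[-2,115,2,0,0,0],[-2,120,2,0,0,0],[-2,120,2,0,0,0],[-2,120,2,0,0,0]]]'
python3 - <<'E'
from h import *
for n in('side','top'):save(read_camera(n),n+'2')
s=read_state();Rm=rot(s['tool_rot']);p=s['tcp_pos'];print(s['time'],p,proj('side2',p),proj('top2',p))
print((Rm.T@(np.array([.482,.161,.140])-p)*1000).round(1))
c=cv2.imread('pics/side2.png')[130:260,240:400];cv2.imwrite('pics/c2.png',cv2.resize(c,None,fx=4,fy=4,interpolation=cv2.INTER_CUBIC))
E
```

```text
time: 3.2
tcp_pos: [0.4822, 0.1647, 0.1854]
tool_rot: [0.688, -0.687, 0.164, -0.165]
ft_force: [0.2, -0.3, -0.3]
grip_width: 0.006
3.3 [0.48259598 0.16452298 0.18570493] [317.68942524 185.69007696] [300.94112008 208.11944596]
[ 1.  45.7 -3.5]
```

View pics/c2.png

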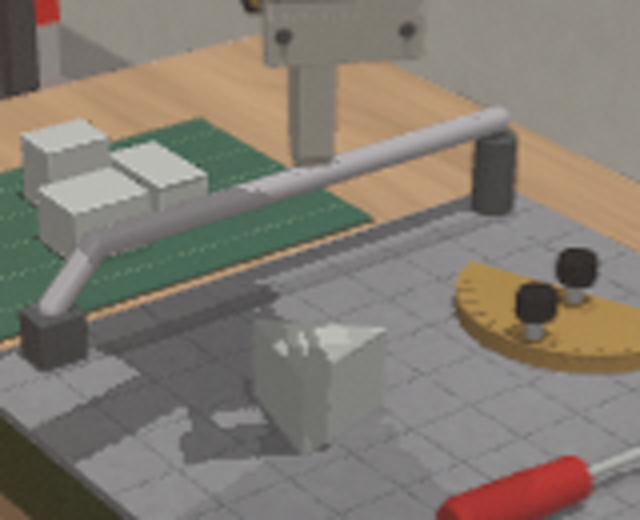

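The side crop shows the fingertips ending at crop (312,160), full (318,170). The reported TCP projects to about (318,186), so the tips look roughly 30 mm higher than reported. I'll check this before going lower.

Run:
```python
from h import *
print(proj('side',[.2718,.5343,.1836]),proj('top',[.2718,.5343,.1836]))
for z in(.18,.2,.21,.22,.23):print(z,proj('side2',[.4824,.1646,z]),proj('top2',[.4824,.1646,z]))
a=cv2.imread('pics/side.png')[60:180,80:200];b=cv2.imread('pics/top2.png')[130:270,230:370]
o=np.zeros((560,800,3),np.uint8);o[:400,:400]=cv2.resize(a,(400,400));o[:400,400:]=cv2.resize(b,(400,400));cv2.imwrite('pics/c3.png',o[:400])
print(read_state()['joints'])
```

```text
[148.44669528 153.3680977 ] [ 75.55701939 330.90425121]
0.18 [317.56620534 188.28981104] [301.0151559  208.49435028]
0.2 [317.63910666 179.15286958] [300.56835621 207.59242039]
0.21 [317.67603661 174.51791472] [300.33748112 207.1263639 ]
0.22 [317.71328885 169.83811014] [300.10139798 206.64979294]
0.23 [317.75086537 165.11306471] [299.85992878 206.16234812]
[ 2.27978350e-01 -1.17874020e-01  1.73538919e+00 -1.18428908e-05
  1.52218261e+00 -8.72114360e-01]
```

View pics/c3.png

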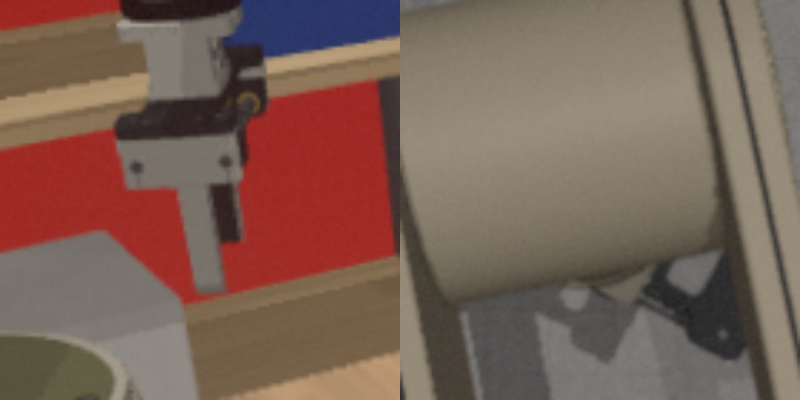

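Run:
```python
from h import *
Rm=rot(read_state()['tool_rot']);p=np.array([.4824,.1646,.1854])
X,Y,Z=Rm.T
for h in(0,.035):
  for sz in(-1,0,1):
    for sx in(-1,1):
      q=p+[0,0,h]-Y*.084+Z*sz*.094+X*sx*.0375
      u=proj('side2',q);t=proj('top2',q);print(h,sz,sx,((u-[240,130])*4).round(0),'top3crop',((t-[230,130])*2.857+[400,0]).round(0))
  print('tipL/R',[((proj('side2',p+[0,0,h]+X*sx*.0075)-[240,130])*4).round(0) for sx in(-1,1)])
```

```text
0 -1 -1 [262. 149.] top3crop [725. 365.]
0 -1 1 [431. 138.] top3crop [795. 235.]
0 0 -1 [233.  69.] top3crop [562. 277.]
0 0 1 [389.  60.] top3crop [632. 147.]
0 1 -1 [209.   1.] top3crop [400. 190.]
0 1 1 [353.  -7.] top3crop [470.  61.]
tipL/R [array([295., 224.]), array([325., 222.])]
0.035 -1 -1 [262.  73.] top3crop [728. 367.]
0.035 -1 1 [434.  64.] top3crop [801. 230.]
0.035 0 -1 [232.  -2.] top3crop [557. 274.]
0.035 0 1 [391. -10.] top3crop [631. 139.]
0.035 1 -1 [208. -65.] top3crop [389. 183.]
0.035 1 1 [354. -72.] top3crop [462.  49.]
tipL/R [array([296., 160.]), array([326., 158.])]
```

Body edge and tips both fit the gripper standing about 35 mm higher than reported, with no horizontal offset. Going to a reported z of 0.14 is safe either way, so I'll do that and look again with the arm settled.

```bash
python3 -m inch '[[[0,3,0,0,0,0],[0,10,-1,0,0,0],[0,20,-2,0,0,0],[0,30,-2,0,0,0],[0,38,-2,0,0,0],[0,42,-2,0,0,0],[0,42,-2,0,0,0],[0,42,-2,0,0,0],[0,42,-2,0,0,0]]]'
python3 - <<'E'
from h import *
for n in('side','top'):save(read_camera(n),n+'3')
s=read_state();p=s['tcp_pos'];print(s['time'],p,s['qvel'].round(4))
X,Y,Z=rot(s['tool_rot']).T
for h in(0,.035):
  q=p+[0,0,h]
  print(h,'tip',((proj('side3',q)-[270,130])*6).round(),'body',[((proj('side3',q-Y*.084-Z*.094+X*sx*.0375)-[270,130])*6).round() for sx in(-1,1)])
c=cv2.imread('pics/side3.png')[130:230,270:390];cv2.imwrite('pics/c4.png',cv2.resize(c,None,fx=6,fy=6,interpolation=cv2.INTER_CUBIC))
E
```

```text
time: 4.2
tcp_pos: [0.4814, 0.1626, 0.1431]
tool_rot: [0.688, -0.687, 0.165, -0.165]
ft_force: [-1.1, -0.1, -0.7]
grip_width: 0.004
4.3 [0.48139592 0.16259918 0.14309473] [-0.0013  0.0006  0.0008 -0.0012 -0.0007  0.0018]
0 tip [286. 451.] body [array([215., 358.]), array([463., 341.])]
0.035 tip [287. 358.] body [array([214., 249.]), array([467., 233.])]
```

View pics/c4.png

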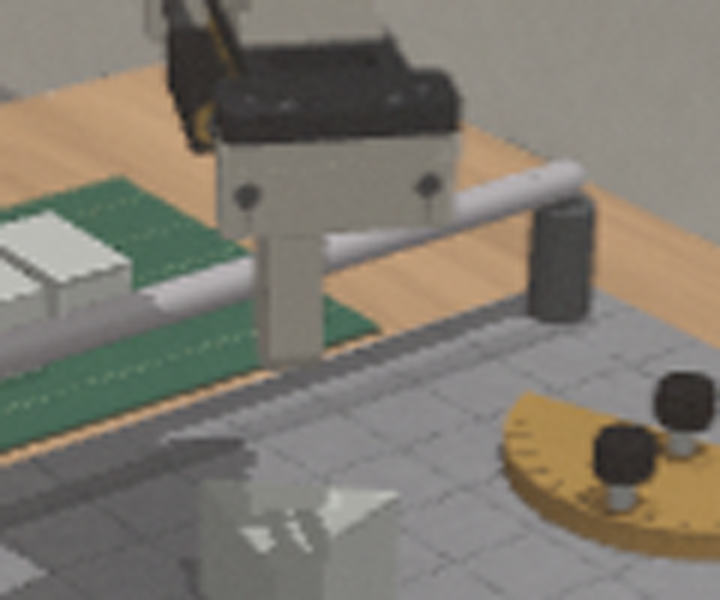

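Run:
```python
from h import *
p=np.array([.4824,.1646,.1854]);X,Y,Z=rot(read_state()['tool_rot']).T
print('corner nominal',(p-Y*.084-Z*.094-X*.0375).round(4),'seen',tri('top2',(343.8,255.3),'side2',(306.3,146.5)))
# start picture: near finger, open
p=np.array([.2718,.5343,.1836]);Z0=np.array([.4536,.8912,0])
for h in(0,.035):print(h,proj('side',p+[0,0,h]-Z0*.055),'seen ~(142,147.6)')
# base plate: near corner seen in both
print('plate',tri('top',(439,412),'side',(216,427)),tri('top',(331,412),'side',(150,345)))
# tip height from side views, at measured xy
for n,v,q in(('side2',130+162/4,[.4824,.1646]),('side3',130+362/6,[.4814,.1626])):
  zs=np.linspace(.1,.3,401);vs=[proj(n,[*q,z])[1] for z in zs];print(n,'tip z',zs[np.argmin(abs(np.array(vs)-v))])
```

```text
corner nominal [0.4063 0.0978 0.2693] seen (array([0.40991094, 0.09958817, 0.3061179 ]), np.float64(0.0009637487623388327))
0 [145.57073471 162.78751171] seen ~(142,147.6)
0.035 [143.09109366 147.96763616] seen ~(142,147.6)
plate (array([ 0.10553911, -0.10290376,  0.00794033]), np.float64(0.006908335031093442)) (array([0.09647455, 0.109041  , 0.01210298]), np.float64(0.022896101108600537))
side2 tip z 0.21850000000000003
side3 tip z 0.1765
```

Two views put the gripper's corner at z 0.306 against a nominal 0.269. The start picture and both tip readings give the same offset of about 34 mm. The pose readout is therefore about 34 mm too low, and the tips really stand about 56 mm over the block. I'll lower in part and check against the picture.

```bash
python3 -m inch '[[[0,3,0,0,0,0],[0,8,0,0,0,0],[0,14,0,0,0,0],[0,19,0,0,0,0],[0,22,0,0,0,0],[0,22,0,0,0,0],[0,22,0,0,0,0]]]'
python3 - <<'E'
from h import *
for n in('side','top'):save(read_camera(n),n+'4')
s=read_state();p=s['tcp_pos'];print(s['time'],p,s['ft_force'])
for z in(.14,.15,.155,.16):print(z,((proj('side4',[.482,.161,z])-[270,130])*6).round())
print('blocktop',((proj('side4',[.482,.161,.12])-[270,130])*6).round())
c=cv2.imread('pics/side4.png')[130:230,270:390];cv2.imwrite('pics/c5.png',cv2.resize(c,None,fx=6,fy=6,interpolation=cv2.INTER_CUBIC))
E
```

```text
time: 5.0
tcp_pos: [0.481, 0.1625, 0.1205]
tool_rot: [-0.688, 0.688, -0.165, 0.165]
ft_force: [0.3, 0.7, 0.1]
grip_width: 0.01
5.1 [0.48121579 0.16254801 0.12080554] [ 0.54159082 -1.08064216  0.22801779]
0.14 [290. 461.]
0.15 [290. 434.]
0.155 [290. 421.]
0.16 [290. 408.]
blocktop [289. 513.]
```

View pics/c5.png

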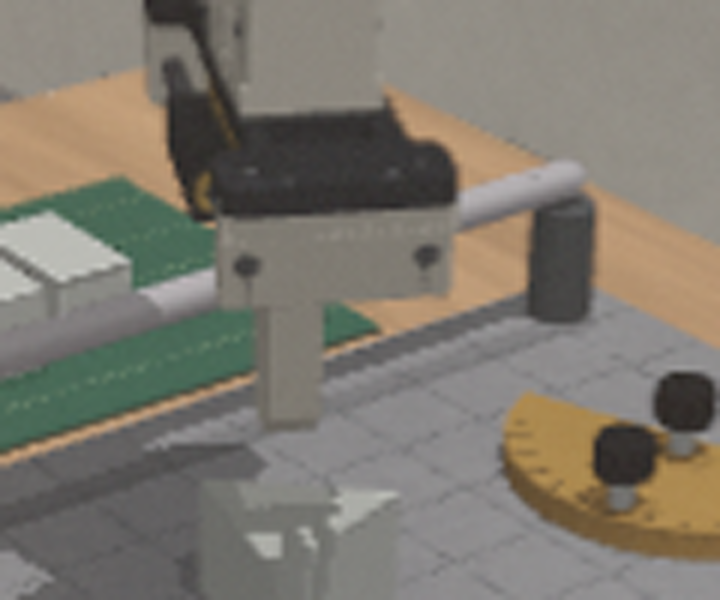

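The reported z is 0.1205 and the tip edge is at (290,427), which means z ≈ 0.154. The block top at (289,513) is still clear and directly below. I'll go down 14 mm and hold.

```bash
python3 -m inch '[[[0,3,0,0,0,0],[0,7,0,0,0,0],[0,11,0,0,0,0],[0,13,1,0,0,0],[0,14,1,0,0,0],[0,14,1,0,0,0],[0,14,1,0,0,0],[0,14,1,0,0,0],[0,14,1,0,0,0],[0,14,1,0,0,0],[0,14,1,0,0,0],[0,14,1,0,0,0]]]'
python3 - <<'E'
from h import *
save(read_camera('side'),'side5')
s=read_state();print(s['time'],s['tcp_pos'],s['ft_force'])
c=cv2.imread('pics/side5.png')[130:230,270:390];cv2.imwrite('pics/c6.png',cv2.resize(c,None,fx=6,fy=6,interpolation=cv2.INTER_CUBIC))
E
```

```text
time: 6.3
tcp_pos: [0.4815, 0.1634, 0.1066]
tool_rot: [0.688, -0.688, 0.165, -0.165]
ft_force: [0.6, -0.1, 0.3]
grip_width: 0.005
6.35 [0.48147521 0.16338247 0.1065479 ] [-0.47246664  0.42877717  0.08723346]
```

View pics/c6.png

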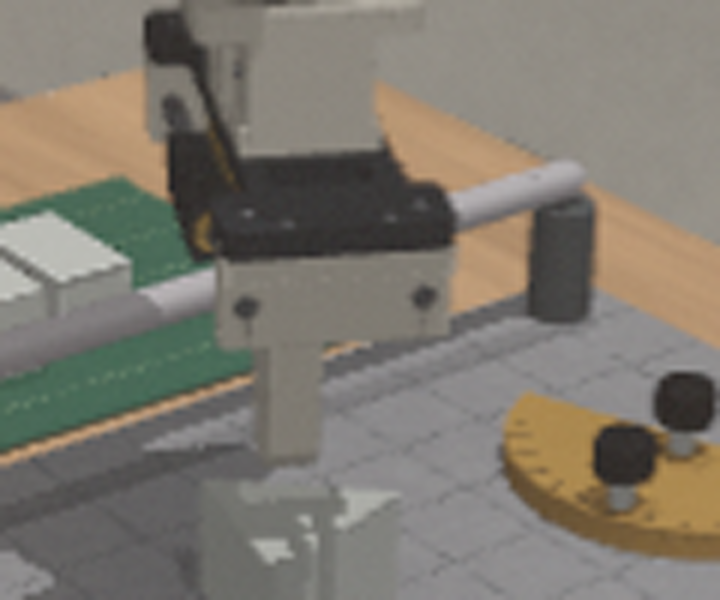

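Tip edge at (288,464), so the tip's z is 0.14–0.143, with a clear gap over the block top's middle. I'll hold another 2.4 s, then rise and cross to above the rim screw.

```bash
python3 -m inch '[[[0,0,0,0,0,0],[0,0,0,0,0,0],[0,0,0,0,0,0],[0,0,0,0,0,0],[0,0,0,0,0,0],[0,0,0,0,0,0],[0,0,0,0,0,0],[0,0,0,0,0,0],[0,0,0,0,0,0],[0,0,0,0,0,0],[0,0,0,0,0,0],[0,0,0,0,0,0]]]'
python3 -m inch '[[[0,0,0,0,0,0],[0,0,0,0,0,0],[0,0,0,0,0,0],[0,0,0,0,0,0],[0,0,0,0,0,0],[0,0,0,0,0,0],[0,0,0,0,0,0],[0,0,0,0,0,0],[0,0,0,0,0,0],[0,0,0,0,0,0],[0,0,0,0,0,0],[0,0,0,0,0,0]]]'
python3 -m inch '[[[0,-8,0,0,0,0],[0,-25,0,0,0,0],[0,-50,0,0,0,0],[0,-75,0,0,0,0],[0,-100,0,0,0,0],[0,-115,0,0,0,0],[0,-120,0,0,0,0],[0,-120,0,0,0,0]]]'
python3 -m inch '[[[10,0,3,0,0,0],[30,0,10,0,0,0],[55,0,19,0,0,0],[80,0,27,0,0,0],[105,0,36,0,0,0],[122,0,42,0,0,0],[131,0,45,0,0,0],[131,0,45,0,0,0],[131,0,45,0,0,0]]]'
python3 - <<'E'
from h import *
s=read_state();print(s['time'],s['tcp_pos'])
print((rot(s['tool_rot']).T@(np.array([.6183,.1437,.1005])-s['tcp_pos'])*1000).round(1))
E
```

```text
time: 7.55
tcp_pos: [0.4815, 0.1634, 0.1065]
tool_rot: [-0.688, 0.688, -0.165, 0.165]
ft_force: [-0.2, 0.3, 0.1]
grip_width: 0.004
time: 8.75
tcp_pos: [0.4815, 0.1634, 0.1065]
tool_rot: [-0.688, 0.688, -0.165, 0.165]
ft_force: [-0.8, 0.0, 0.2]
grip_width: 0.004
time: 9.55
tcp_pos: [0.4818, 0.1635, 0.227]
tool_rot: [0.688, -0.687, 0.165, -0.165]
ft_force: [-0.2, 0.2, 0.4]
grip_width: 0.005
time: 10.45
tcp_pos: [0.618, 0.1441, 0.2256]
tool_rot: [-0.687, 0.688, -0.165, 0.164]
ft_force: [-1.1, 0.1, -0.1]
grip_width: 0.004
10.45 [0.61801863 0.14405328 0.22560081]
[ 6.000e-01  1.251e+02 -1.000e-01]
```

Down 100 mm, stopping about 25 mm short, then a look.

```bash
python3 -m inch '[[[0,8,0,0,0,0],[0,25,0,0,0,0],[0,45,0,0,0,0],[0,65,0,0,0,0],[0,83,0,0,0,0],[0,95,0,0,0,0],[0,100,0,0,0,0],[0,100,0,0,0,0],[0,100,0,0,0,0]]]'
cat > k.py <<'E'
import sys
from h import *
n=sys.argv[1]
save(read_camera('side'),n)
s=read_state();print(s['time'],s['tcp_pos'],s['ft_force'])
for z in(.135,.15,.16):print(z,((proj(n,[.618,.1437,z])-[320,110])*6).round())
print('knobtop',((proj(n,[.618,.1437,.1145])-[320,110])*6).round())
print((rot(s['tool_rot']).T@(np.array([.6183,.1437,.1005])-s['tcp_pos'])*1000).round(1))
c=cv2.imread(f'pics/{n}.png')[110:210,320:440];cv2.imwrite(f'pics/c_{n}.png',cv2.resize(c,None,fx=6,fy=6,interpolation=cv2.INTER_CUBIC))
E
python3 k.py side6
```

```text
time: 11.35
tcp_pos: [0.6191, 0.1442, 0.1276]
tool_rot: [0.688, -0.687, 0.164, -0.165]
ft_force: [-0.4, 0.4, 0.7]
grip_width: 0.012
11.4 [0.61935514 0.14423117 0.12786157] [ 0.33279935  0.36158893 -0.09743094]
0.135 [325. 507.]
0.15 [327. 469.]
0.16 [329. 443.]
knobtop [321. 558.]
[-0.7 27.4 -1. ]
```

View pics/c_side6.png

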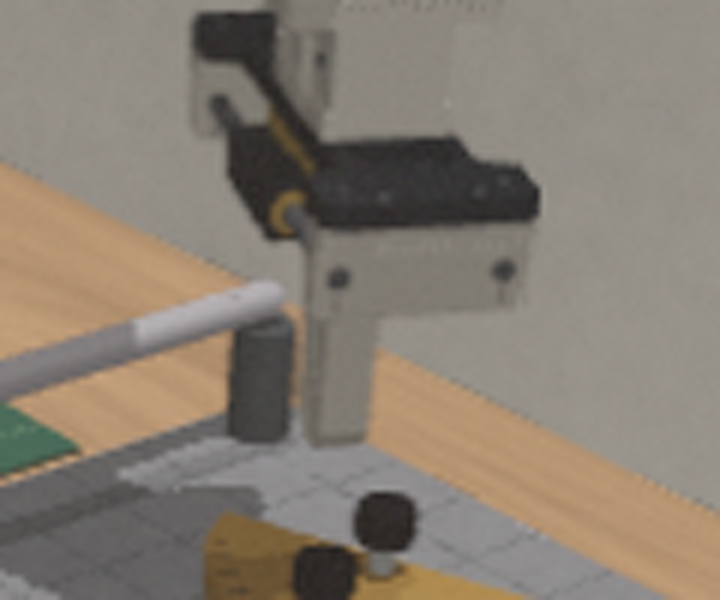

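Tip edge at (337,442), so z ≈ 0.161, which is the same 34 mm offset as before. It stands over the front knob at (324,555), the rim screw. I'll go down 26 mm and hold.

```bash
python3 -m inch '[[[0,4,0,0,0,0],[0,10,0,0,0,0],[0,16,0,0,0,0],[-1,21,-1,0,0,0],[-1,25,-1,0,0,0],[-1,26,-1,0,0,0],[-1,26,-1,0,0,0],[-1,26,-1,0,0,0],[-1,26,-1,0,0,0],[-1,26,-1,0,0,0],[-1,26,-1,0,0,0],[-1,26,-1,0,0,0]]]'
python3 k.py side7
```

```text
time: 12.6
tcp_pos: [0.6173, 0.1437, 0.1007]
tool_rot: [0.688, -0.688, 0.165, -0.165]
ft_force: [-0.2, -0.1, -0.1]
grip_width: 0.005
12.65 [0.6173331  0.1436685  0.10061354] [0.46359281 0.26917207 0.52120838]
0.135 [325. 507.]
0.15 [327. 469.]
0.16 [329. 443.]
knobtop [321. 558.]
[0.8 0.1 0.5]
```

View pics/c_side7.png

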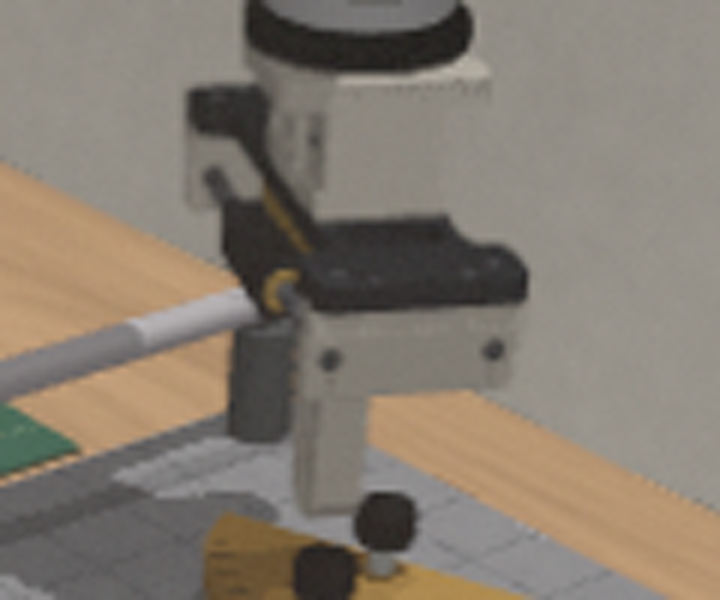

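Tip edge at (330,512), so z ≈ 0.135, about 20 mm over the rim knob at (324,557). Nothing is touched and no force shows. I'll hold, then rise.

```bash
python3 -m inch '[[[0,0,0,0,0,0],[0,0,0,0,0,0],[0,0,0,0,0,0],[0,0,0,0,0,0],[0,0,0,0,0,0],[0,0,0,0,0,0],[0,0,0,0,0,0],[0,0,0,0,0,0],[0,0,0,0,0,0],[0,0,0,0,0,0],[0,0,0,0,0,0],[0,0,0,0,0,0]]]'
python3 -m inch '[[[0,0,0,0,0,0],[0,0,0,0,0,0],[0,0,0,0,0,0],[0,0,0,0,0,0],[0,0,0,0,0,0],[0,0,0,0,0,0],[0,0,0,0,0,0],[0,0,0,0,0,0],[0,0,0,0,0,0],[0,0,0,0,0,0],[0,0,0,0,0,0],[0,0,0,0,0,0]]]'
python3 -m inch '[[[0,-8,0,0,0,0],[0,-25,0,0,0,0],[0,-50,0,0,0,0],[0,-80,0,0,0,0],[0,-110,0,0,0,0],[0,-140,0,0,0,0],[0,-165,0,0,0,0],[0,-178,0,0,0,0],[0,-180,0,0,0,0],[0,-180,0,0,0,0],[0,-180,0,0,0,0],[0,-180,0,0,0,0]]]'
python3 - <<'E'
from h import *
c=read_camera('side');save(c,'side8');a=cv2.imread('pics/side.png');d=cv2.absdiff(a,c['frame'])
s=read_state();print(s['time'],s['tcp_pos'],s['ft_force'])
E
```

```text
time: 13.85
tcp_pos: [0.6173, 0.1436, 0.1006]
tool_rot: [-0.688, 0.688, -0.165, 0.165]
ft_force: [-0.0, -0.4, 0.8]
grip_width: 0.006
time: 15.05
tcp_pos: [0.6173, 0.1436, 0.1005]
tool_rot: [0.688, -0.688, 0.165, -0.165]
ft_force: [-0.0, 1.2, -0.2]
grip_width: 0.004
time: 16.25
tcp_pos: [0.6165, 0.1435, 0.2786]
tool_rot: [-0.687, 0.688, -0.166, 0.164]
ft_force: [-0.3, -0.5, -0.6]
grip_width: 0.001
16.3 [0.61663722 0.14354863 0.2788475 ] [-0.14758646  0.27850996 -0.09280536]
```

View pics/side8.png

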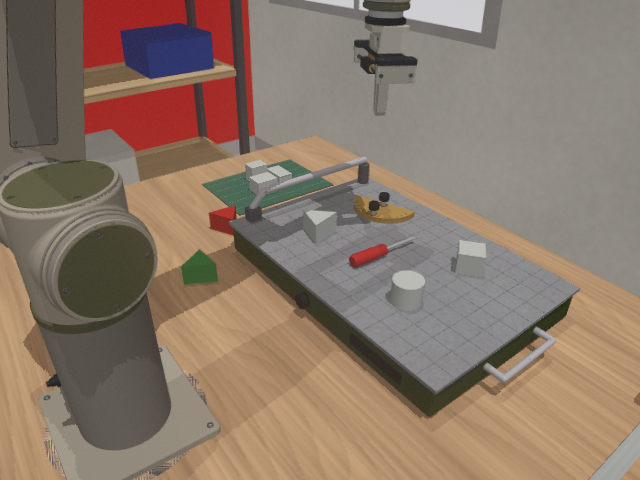

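The last picture shows everything where it was: block at (320,223), driver at (370,254), and the square and round blocks unmoved. The hand is well raised, with its tip at (381,113).

```bash
python3 -c "from rig import sign_off; print(sign_off())"
```

```text
the job is handed in; nothing more can be done
None
```

The arm pointed first at the white three-cornered block, then at the rim-side thumb screw. It held about 20 mm above each with shut fingers for more than 2.4 s, then rose straight up, and I handed the job in at about 16.3 s.

- **Readout disagreed with the pictures:** the reported TCP height was about 34 mm lower than where the cameras showed the fingertips, both at the start and at the targets. I went by the pictures, so the reported heights while pointing (0.1065 and 0.1006) stand for tip heights of about 0.141 and 0.135. The tops measured 0.120 and 0.114, in line with the heights in the task text. If the readout were right after all, the tips would have been inside the block, but I saw no contact and the force stayed near zero.
- **Aim:** sideways error was about 1–3 mm at both targets, by the picture and the reported position.
- **Last checks:** the force readings stayed at sensor noise (about 1 N). The final side picture shows nothing displaced, judged by eye. The tips finished at about 0.31 by the pictures (0.279 as reported), more than 10 cm above everything on the table, the bow included.

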